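Close up the tool chest

TASK

Close up the small red tool chest with the fingertips: push both open drawers fully home first, and only then push the raised lid down shut, since the lid locks the drawers. Push gently, without slamming, and only from outside: grip nothing, keep the fingers out of the drawers and off the underside of the lid, and leave the loose chuck, fitting and gauge beside the chest alone.

Things in the scene. Friction and masses are not known exactly. Their poses are not given: they have to be found in the camera images.
- chest: low red steel tool chest, fixed to the bench, 180 mm deep (x), 310 mm wide (y), 92 mm high without the lid (98 mm with the lid shut). Origin: centre of its underside, on the bench; its -x side is the front with two drawers side by side, +y its left side seen from the robot, z up. On top is an open tray with two hand tools in it
- left_drawer (a joint): left (+y) drawer: 0 = fully home, its red face flush with the chest front; grows as it slides out toward the chest's front (chest -x), at most 0.12 m. Stays where it is left; moving it takes about 3 to 4 N
- left_drawer_pull (a point): centre of the outer face of the aluminium pull rail of the left drawer: the rail is 120 mm long along the chest's y, 12 mm high and stands 12 mm proud of the drawer face. At 60 mm above the bench. Moves with the drawer; axes as the chest's. When the drawer is home this point is 102 mm before the chest centre (chest x = -0.102), chest y = +0.0745
- right_drawer (a joint): right (-y) drawer: 0 = fully home, its red face flush with the chest front; grows as it slides out toward the chest's front (chest -x), at most 0.12 m. Stays where it is left; moving it takes about 3 to 4 N
- right_drawer_pull (a point): centre of the outer face of the aluminium pull rail of the right drawer: the rail is 120 mm long along the chest's y, 12 mm high and stands 12 mm proud of the drawer face. At 60 mm above the bench. Moves with the drawer; axes as the chest's. When the drawer is home this point is 102 mm before the chest centre (chest x = -0.102), chest y = -0.0745
- lid (a joint): chest lid, rad: 0 = shut (lying level on the chest), grows as the front edge rises, hinged along the chest's rear (+x) top edge. A stiff hinge: stays at any angle; about 3 to 7 N of downward push, 80 to 150 mm from the hinge, moves it
- lid_edge (a point): middle of the lid's front edge, on its outer (upper) face. The lid is a flat red plate 6 mm thick, 186 mm from the hinge line to the front edge, 314 mm wide; its axes are the chest's when shut, z is the outward normal of the outer face
- lid_hinge (a point): middle of the lid's hinge line: chest x = +0.090, y = 0, 92 mm above the bench; the lid's outer face lies 6 mm above (outward of) this line
- left_inside: the inside of the left drawer: the dark box behind its red face (its 50 mm high inner front wall begins 4 mm behind the red outer face) and the tools in it; fixed to the drawer. Origin when home: at bench level, chest x = 0, chest y = +0.0745. Not to be touched by the fingers
- right_inside: the inside of the right drawer: the dark box behind its red face (its 50 mm high inner front wall begins 4 mm behind the red outer face) and the tools in it; fixed to the drawer. Origin when home: at bench level, chest x = 0, chest y = -0.0745. Not to be touched by the fingers
- lid_underside: the dark lining of the lid's underside, which begins 10 mm in from the lid's aluminium-trimmed front edge (the edge itself may be touched); fixed to the lid, origin on the hinge line. Not to be touched by the fingers
- chuck: loose bystander: keyless drill chuck standing upright, 43 mm across, 50 mm high, origin at the centre of its underside
- fitting: loose bystander: brass hose fitting lying down, 23x50x31 mm, origin at the centre of its underside
- gauge: loose bystander: round black pressure gauge lying face up, 101x76x38 mm, origin at the centre of its underside

How it is judged:
By the outcome, as a careful person would: the job done as asked, in the order asked, and still so for the second after the job is handed in, with the robot touching nothing.
It also fails if it takes over 51 s, if anything falls off the work surface, if the arm or the gripper's body presses on something with over 40 N, if the wrist force passes 120 N, or if a joint passes its speed limit or range.

ROBOT

A 7-joint arm with a two-finger parallel gripper is mounted at the origin on a cart in front of the work surface, level with it; the furniture and walls round the work are solid. World frame = base frame: x ahead of the robot, y to its left, z up, the work surface at z = 0. Lengths are in m, angles in rad, forces in N, time in s.
With the tool pointing down it reaches from about 0.4 to 0.85 m from the base axis. Payload 10.4 kg.
Tool frame: the origin (TCP) lies at the very end of the fingers, on their centre line; the grasp point (between the pads) lies 19 mm behind it; x points along the fingers, z is the direction in which the jaws open and shut, and the axes are right-handed (so a half turn about x gives the same grasp; the last joint's range is limited). The gripper opens to 85 mm and grips with 20 to 120 N. Pads are 22 mm wide; open, the fingers measure 114 mm over their backs; the gripper's body (76 mm by 85 mm) begins 54 mm behind the grasp point. The pads swing forward as they close: fully open they stand 13 mm farther back than shut.
Start: joints at [-1.292, 0.332, -0.065, 1.46, 0.022, 1.35, -0.088], TCP at [0.186, 0.597, 0.231] pointing down, gripper open.
Joint ranges: [-2.6, 2.6], [-0.5, 2.12], [-1.47, 1.34], [0.16, 2.42], [-1.27, 4.41], [0.06, 2.06], [-2.6, 2.6]. Speed limits (rad/s): [2.22, 2.22, 2.79, 2.79, 3.14, 3.14, 3.14].

INTERFACE

Orientations are given as a unit quaternion [x, y, z, w].
In Python, from workcell import get_obs, camera, camera_info, hand_in gives the robot as it stands.
- The arm moves only by the tool move_arm, never from a script. Its argument "motion" is text: rows parted by semicolons, each of 4 numbers parted by spaces: the shift along the world's x, y, z in m, then the turn about the world's z in rad. In form: tx ty tz spin; .... A call has 1 to 10 rows; each row is the pose to reach, as a shift and turn from the pose commanded when the call began; what a row does not reach only later rows make up. A row lasts 1/8 s, in which the tool goes at most 62.5 mm and 10.7 degrees, less where a joint would pass 70% of its speed; a pose out of reach is approached as far as the arm can. A call with a gripper value outside its range is refused whole. "grip" is the opening, from 0 (shut) to 1 (fully open), set as the call begins (left out, the last holds). The fingers move at their own pace and stop on an object; "force" is the grip in N (left out, the last holds). Time passes only in rows, so rows that repeat a pose let the fingers close. It gives the time, the measured TCP pose, the force and the opening at its end, in the units of the state.
- get_obs(): the state, without advancing time (a new reading comes with each control period).
- camera(name): name is "scene" or "top" or "wrist"; returns (picture, depth): 384x512x3 uint8, red, green, blue; 384x512 float32, m along the optical axis (not along the pixel's ray), 0 where there is no reading.
- camera_info(name): a dict with "camera_matrix" (3x3 intrinsics, pixels), "k1" (the pictures are not rectified: a ray, as slopes to the right and down, at radius r is drawn at 1 + k1 r^2 times it, then the intrinsics apply), "eye" and "attitude" of the camera in the world. Camera axes: x right, y up, looking along -z (the intrinsics and any distortion apply to the point x, -y, -z); pixel columns grow to the right and rows downward; lengths in m; the calibration is good to about 2 mm. A picture is of the moment at which its call begins: read the wrist's pose just before it. camera_info takes no time and is no camera call; for the wrist camera it gives the pose at the moment of the call.
- hand_in(): hands the job in, once; it reports no verdict.
The state is a dict: "clock": time; "joint_pos": joint angles; "joint_velocities": joint speeds; "tau": joint torques, N m; "position": TCP position; "ee_rot": TCP orientation; "ft_force": force on the tool from outside, world axes, zero at the start; "torque": the same for the moment, N m; "grip_width": opening from 0.0 (shut) to 1.0 (fully open).
Only numpy, scipy, OpenCV 4.12 (cv2) and the standard library are available. Lean on these libraries where they do the work, as an engineer would, in place of code of your own. Each camera call takes 0.05 s, during which the arm holds its last target.

## Working session

There is one attempt and no reset: what is moved stays moved. The work goes in short steps, Python scripts to look and compute and a tool call to move; the robot and the scene stay as the last step left them, time stands still between calls to the robot, and variables do not carry over. Pictures are saved under pics/ and viewed, and the job is handed in when it is done.

Besides the shell and the picture viewer there is one more tool, called after "Request:" by a JSON object that holds its "api" and its "payload". move_arm: Moves the arm, as the interface text tells. Its arguments: {"type":"object","properties":{"motion":{"type":"string"},"grip":{"type":"number"},"force":{"type":"number"}},"required":["motion"]}

```bash
mkdir -p pics; ls
cat > h.py <<'E'
import numpy as np, cv2
from workcell import get_obs, camera, camera_info, hand_in
E
python3 - <<'E'
from h import *
print(get_obs())
for n in ["scene","top"]:
    i=camera_info(n); print(n,i)
    p,d=camera(n); np.savez(f"{n}0.npz",p=p,d=d)
    cv2.imwrite(f"pics/{n}0.png",p[:,:,::-1])
E
```

```text
pics
{'clock': 0.0, 'joint_pos': array([-1.29158588,  0.33287977, -0.0647217 ,  1.46095092,  0.02160801,
        1.3498474 , -0.08849481]), 'joint_velocities': array([-0.00093237, -0.00027302, -0.00073121, -0.00161131, -0.00024064,
       -0.00035479, -0.0008993 ]), 'tau': array([-1.26514351e-03, -6.25450659e+01,  4.81068750e-02, -3.91600907e+01,
        1.60705845e-02,  9.95074224e-03,  2.42900433e-05]), 'position': array([0.1856671 , 0.5964054 , 0.23050645]), 'ee_rot': array([-0.41947382,  0.56985588,  0.41885596,  0.56909197]), 'ft_force': array([0.16509401, 0.09210746, 0.48977463]), 'torque': array([ 0.02611237,  0.05382474, -0.00022542]), 'grip_width': 0.9998884457826785}
scene {'camera_matrix': array([[399.02760298,   0.        , 252.27093947],
       [  0.        , 399.02760298, 191.17012539],
       [  0.        ,   0.        ,   1.        ]]), 'k1': -0.11567566744003906, 'eye': array([ 0.13405717, -0.43646605,  0.63993638]), 'attitude': array([ 0.41526166, -0.1666426 , -0.35135697,  0.82239667])}
top {'camera_matrix': array([[347.29964454,   0.        , 254.53703588],
       [  0.        , 347.29964454, 190.36344319],
       [  0.        ,   0.        ,   1.        ]]), 'k1': -0.0638024603579166, 'eye': array([0.31342167, 0.19669099, 1.07621137]), 'attitude': array([-0.09509181,  0.13822695,  0.80142579, -0.57407975])}
```

View pics/scene0.png

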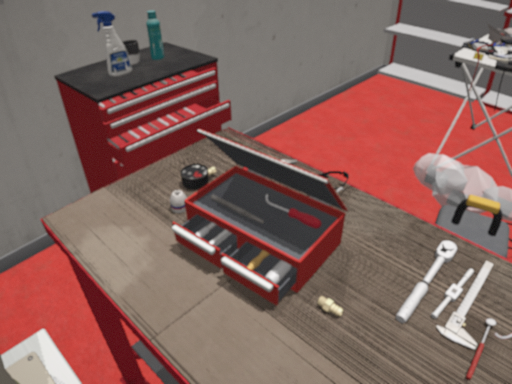

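View pics/top0.png

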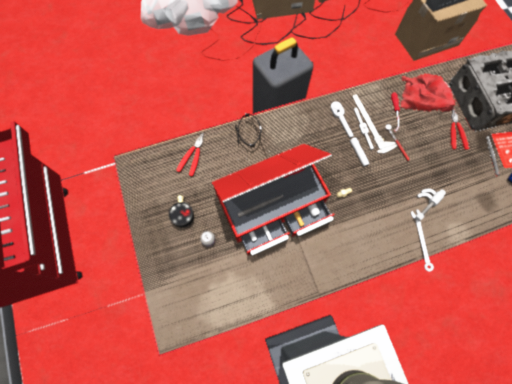

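The scene view shows the chest around (260,230), with both drawers open and the lid raised. The chuck is at (178,200), the gauge at (196,175) and the fitting at (330,306). The top view shows the chest at (275,200), the gauge at (181,214), the chuck at (208,239) and the fitting at (345,192). Next I'll build the calibration code and zoom in.

```bash
cat >> h.py <<'E'
from scipy.spatial.transform import Rotation as R
class Cam:
    def __init__(s,n,info=None):
        i=info or camera_info(n); s.K=i["camera_matrix"]; s.k=i["k1"]; s.e=np.array(i["eye"]); s.R=R.from_quat(i["attitude"]).as_matrix()
        s.D=np.array([s.k,0,0,0.])
    def proj(s,P):
        c=(np.atleast_2d(P)-s.e)@s.R; c=c*[1,-1,-1]
        return cv2.projectPoints(c.reshape(-1,1,3),np.zeros(3),np.zeros(3),s.K,s.D)[0].reshape(-1,2)
    def rays(s,uv):
        n=cv2.undistortPoints(np.array(uv,float).reshape(-1,1,2),s.K,s.D).reshape(-1,2)
        return np.c_[n[:,0],-n[:,1],-np.ones(len(n))]@s.R.T
    def plane(s,uv,z):
        r=s.rays(uv); return s.e+r*((z-s.e[2])/r[:,2])[:,None]
    def depth(s,uv,d):
        uv=np.array(uv,float); dd=d[uv[:,1].round().astype(int),uv[:,0].round().astype(int)]
        return s.e+s.rays(uv)*dd[:,None]
def zoom(p,x0,y0,x1,y1,f,name):
    c=cv2.resize(p[y0:y1,x0:x1],None,fx=f,fy=f,interpolation=cv2.INTER_CUBIC); cv2.imwrite("pics/"+name,c[:,:,::-1])
E
python3 - <<'E'
from h import *
for n in["scene","top"]:
    C=Cam(n); print(n,C.proj([[0,0,0],[.186,.597,.231],[.6,0,0],[.6,.3,0]]))
    f=np.load(n+"0.npz"); uv=np.array([[256,300],[350,250]]); print(C.depth(uv,f['d']))
s=np.load("scene0.npz");t=np.load("top0.npz")
zoom(s['p'],160,120,360,310,4,"sz.png"); zoom(t['p'],160,135,360,265,4,"tz.png")
E
```

```text
scene [[  1.41492435 440.72750437]
 [-45.94753565 140.88079105]
 [262.82499269 248.61184534]
 [180.85202617 193.63815372]]
[[ 4.87045408e-01 -8.71549879e-02 -1.00016392e-03]
 [ 7.30315640e-01 -1.45856482e-01 -7.00776677e-04]]
top [[355.09512772 397.02107393]
 [ 95.45537256 428.98925875]
 [281.30342251 202.7623623 ]
 [192.12282094 231.87171135]]
[[ 0.33991105  0.17587818 -0.0028684 ]
 [ 0.38572216 -0.1494608   0.00207586]]
```

View pics/sz.png

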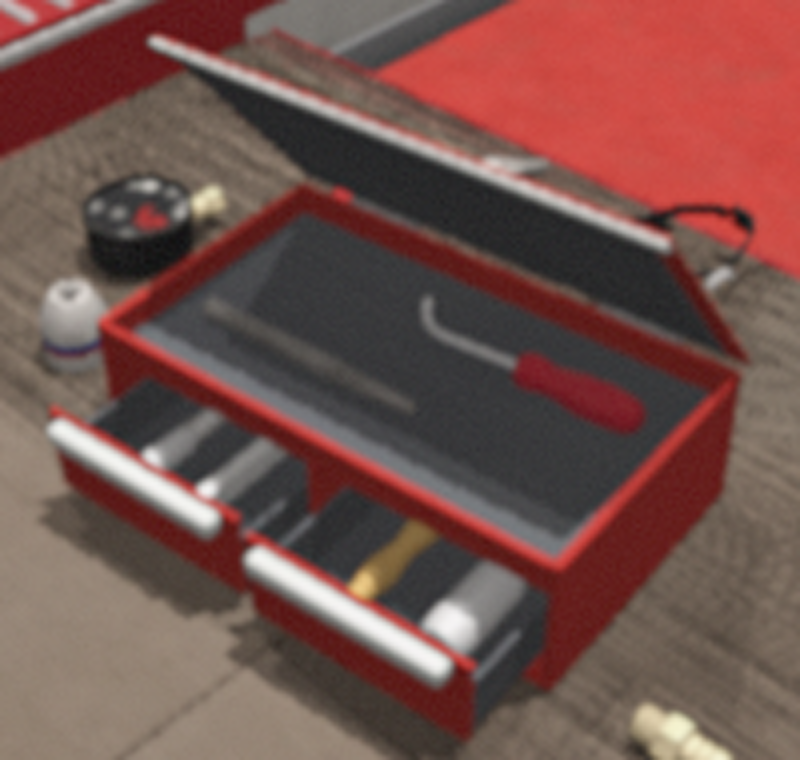

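View pics/tz.png

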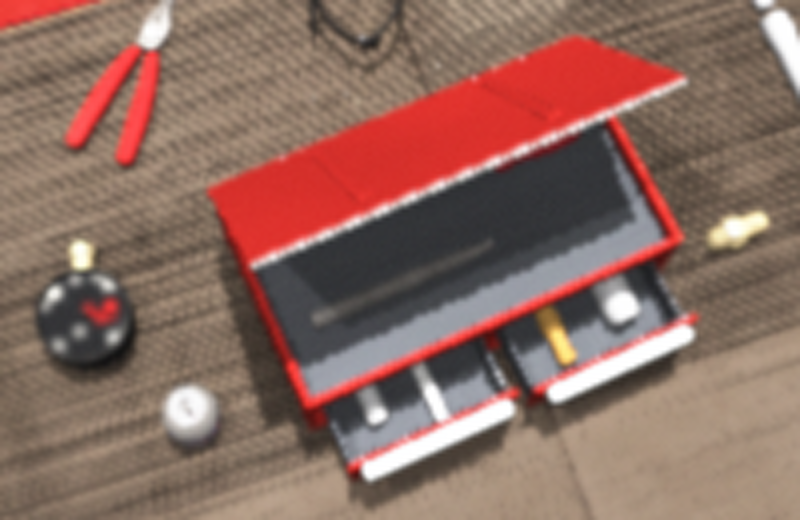

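Run:
```python
from h import *
S=Cam("scene");T=Cam("top")
s=np.load("scene0.npz");t=np.load("top0.npz")
zs=lambda a:np.array(a)/4+[160,120]
zt=lambda a:np.array(a)/4+[160,135]
np.set_printoptions(precision=4,suppress=True)
a=zs([[103,325],[557,565],[738,375]]); print("corners S FL FR RR",S.plane(a,.092))
b=zt([[303,404],[682,241]]); print("T FL FR",T.plane(b,.092))
print("rails S L,R", S.plane(zs([[52,428],[217,525],[250,558],[448,674]]),.062))
print("rails T", T.plane(zt([[364,474],[514,408],[550,396],[693,332]]),.062))
# lid edge triangulate
def tri(u,v):
    r1=S.rays([u])[0];r2=T.rays([v])[0]
    A=np.c_[r1,-r2]; x=np.linalg.lstsq(A,T.e-S.e,rcond=None)[0]
    p,q=S.e+r1*x[0],T.e+r2*x[1]; return (p+q)/2,np.linalg.norm(p-q)
print("lid FL",tri(zs([152,41]),zt([252,266]))); print("lid FR",tri(zs([668,244]),zt([686,79])))
for n,uv in [("chuck",[190,415]),("gauge",[85,318]),("fit",[737,230])]:
    print(n,T.plane([zt(uv)],.04 if n!="fit" else .015))
# depth check
for n,C,f,uv in [("S",S,s,zs([[300,500]])),("Trail",T,t,zt([[440,440],[620,365]])),("Tlid",T,t,zt([[250,250],[400,180],[500,90],[660,80]]))]:
    print(n,C.depth(uv,f['d']))
```

```text
corners S FL FR RR [[ 0.5232  0.1634  0.092 ]
 [ 0.5551 -0.1348  0.092 ]
 [ 0.7275 -0.1192  0.092 ]]
T FL FR [[ 0.5237  0.1755  0.092 ]
 [ 0.5501 -0.1315  0.092 ]]
rails S L,R [[ 0.4686  0.1448  0.062 ]
 [ 0.482   0.024   0.062 ]
 [ 0.4781 -0.005   0.062 ]
 [ 0.4913 -0.1247  0.062 ]]
rails T [[ 0.4665  0.1486  0.062 ]
 [ 0.477   0.0279  0.062 ]
 [ 0.4768 -0.0007  0.062 ]
 [ 0.4875 -0.1211  0.062 ]]
lid FL (array([0.5893, 0.1812, 0.2366]), np.float64(0.003703860760800688))
lid FR (array([ 0.6207, -0.1313,  0.2379]), np.float64(0.0034596355278542954))
chuck [[0.5541 0.2578 0.04  ]]
gauge [[0.6529 0.3134 0.04  ]]
fit [[ 0.5628 -0.2035  0.015 ]]
S [[0.541  0.0266 0.0357]]
Trail [[ 0.4717  0.0881  0.0653]
 [ 0.4814 -0.0583  0.0645]]
Tlid [[ 0.6001  0.18    0.231 ]
 [ 0.6182  0.0718  0.2209]
 [ 0.6862 -0.0307  0.1511]
 [ 0.6246 -0.1137  0.2367]]
```

Run:
```python
from h import *
np.set_printoptions(precision=4,suppress=True)
o=get_obs(); M=R.from_quat(o['ee_rot']).as_matrix(); print(M)
i=camera_info("wrist"); print(M.T@(i['eye']-o['position']), M.T@R.from_quat(i['attitude']).as_matrix())
yaw=.1; c=np.array([np.cos(yaw),np.sin(yaw)]); print(o['position'])
```

```text
[[-0.0003 -0.9548  0.2972]
 [-0.0013  0.2972  0.9548]
 [-1.     -0.0001 -0.0013]]
[-0.1423  0.0737  0.0002] [[-0.0004  0.2898 -0.9571]
 [ 0.      0.9571  0.2898]
 [ 1.      0.0001 -0.0004]]
[0.1857 0.5964 0.2306]
```

Request:
{"api": "move_arm", "payload": {"motion": "0.02 -0.045 0 0.04; 0.045 -0.1 0 0.08; 0.07 -0.155 0 0.12; 0.095 -0.21 0 0.16; 0.12 -0.265 0 0.2; 0.145 -0.32 0 0.24; 0.17 -0.375 0 0.28; 0.195 -0.43 0 0.32; 0.215 -0.475 0 0.36; 0.234 -0.516 0 0.4", "grip": 0}}

```text
clock: 1.35
position: [0.42, 0.0789, 0.2313]
ee_rot: [-0.524, 0.475, 0.524, 0.475]
ft_force: [1.4, 0.5, 0.1]
grip_width: -0.0
```

Run:
```python
from h import *
np.set_printoptions(precision=4,suppress=True)
i=camera_info("wrist");o=get_obs();p,d=camera("wrist"); np.savez("w1.npz",p=p,d=d,**i)
print(o['position'],R.from_quat(o['ee_rot']).as_matrix())
zoom(p,0,0,512,384,1.5,"w1.png")
p,d=camera("scene");zoom(p,60,60,380,310,2.4,"s1.png")
```

```text
[0.42   0.0789 0.2313] [[-0.0001 -0.9951 -0.0986]
 [ 0.0004 -0.0986  0.9951]
 [-1.      0.      0.0004]]
```

View pics/w1.png

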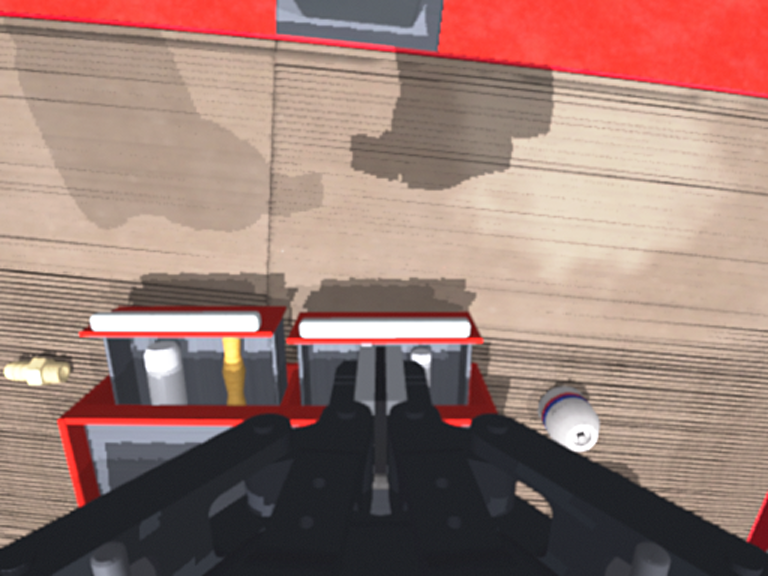

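View pics/s1.png

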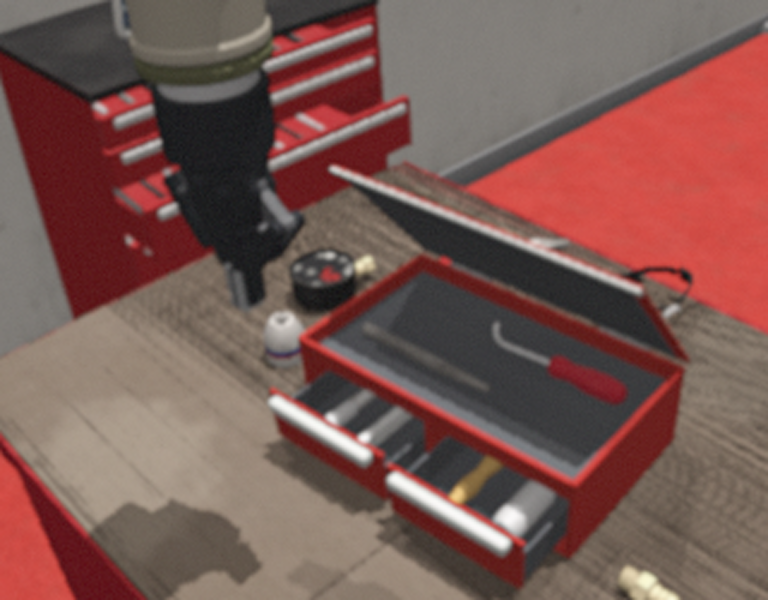

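The wrist view shows the right rail from (90,322) to (260,322) and the left rail from (300,328) to (470,328) in zoomed pixels. The rails look level, so the chest yaw is about 0.1.

Run:
```python
from h import *
np.set_printoptions(precision=4,suppress=True)
f=np.load("w1.npz");C=Cam("",f)
uv=np.array([[300,320],[470,320],[90,314],[260,314]])/1.5
P=C.plane(uv,.064);print(P)
print(C.depth(np.array([[385,328],[175,322]])/1.5,f['d']))
Q=C.plane(np.array([[62,412],[496,407]])/1.5,.092);print(Q)
y=.1;Rm=np.array([[np.cos(y),np.sin(y)],[-np.sin(y),np.cos(y)]])
print("chest frame rails",P[:,:2]@Rm.T,"front",Q[:,:2]@Rm.T)
```

```text
[[ 0.4729  0.0282  0.064 ]
 [ 0.4612  0.1467  0.064 ]
 [ 0.4835 -0.1205  0.064 ]
 [ 0.4713  0.0001  0.064 ]]
[[ 0.4733  0.088   0.0633]
 [ 0.4824 -0.059   0.066 ]]
[[ 0.5465 -0.1293  0.092 ]
 [ 0.5117  0.1673  0.092 ]]
chest frame rails [[ 0.4734 -0.0192]
 [ 0.4736  0.0999]
 [ 0.469  -0.1681]
 [ 0.4689 -0.047 ]] front [[ 0.5309 -0.1832]
 [ 0.5259  0.1154]]
```

Request:
{"api": "move_arm", "payload": {"motion": "0 0 -0.04 0; 0 0.001 -0.09 0; 0 0.002 -0.14 0; 0 0.003 -0.17 0; 0 0.003 -0.186 0; 0.01 0.004 -0.186 0; 0.018 0.005 -0.186 0; 0.024 0.0055 -0.186 0; 0.028 0.006 -0.186 0"}}

```text
clock: 2.58
position: [0.4485, 0.0869, 0.0458]
ee_rot: [0.524, -0.475, -0.524, -0.475]
ft_force: [0.3, 0.2, -0.5]
grip_width: 0.002
```

Request:
{"api": "move_arm", "payload": {"motion": "0.004 0.0004 0 0; 0.008 0.0008 0 0; 0.012 0.0012 0 0; 0.016 0.0016 0 0; 0.020 0.002 0 0; 0.024 0.0024 0 0"}}

```text
clock: 3.32
position: [0.4718, 0.0892, 0.0452]
ee_rot: [-0.524, 0.475, 0.524, 0.475]
ft_force: [-2.6, 0.0, 1.1]
grip_width: -0.001
```

Request:
{"api": "move_arm", "payload": {"motion": "0.004 0.0004 0 0; 0.008 0.0008 0 0; 0.012 0.0012 0 0; 0.016 0.0016 0 0; 0.020 0.002 0 0; 0.023 0.0023 0 0; 0.025 0.0025 0 0"}}

```text
clock: 4.2
position: [0.4969, 0.0917, 0.0453]
ee_rot: [-0.524, 0.475, 0.524, 0.475]
ft_force: [-2.7, 0.2, -0.5]
grip_width: 0.001
```

Run:
```python
from h import *
i=camera_info("wrist");o=get_obs();p,d=camera("wrist"); np.savez("w2.npz",p=p,d=d,**i)
zoom(p,0,0,512,384,1.5,"w2.png")
p,d=camera("scene");zoom(p,150,130,360,310,3.6,"s2.png")
```

```text
(no output)
```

View pics/s2.png

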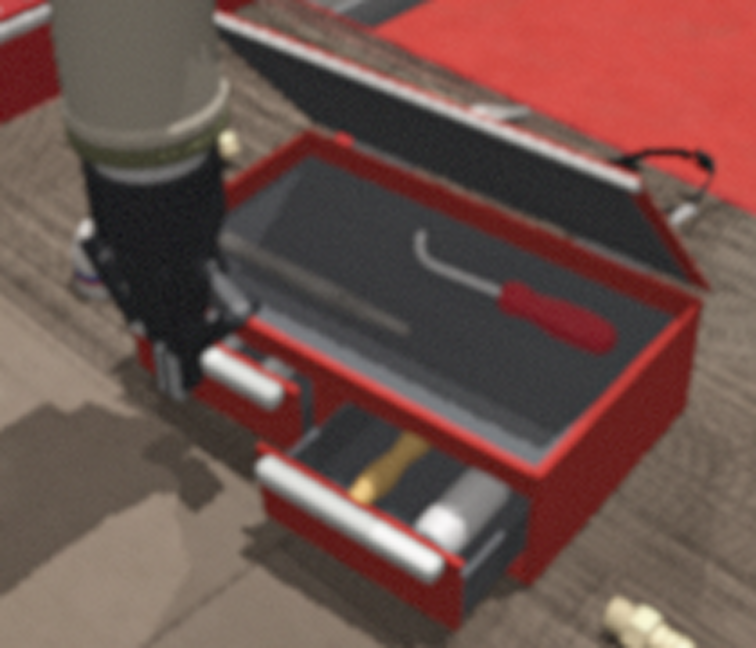

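View pics/w2.png

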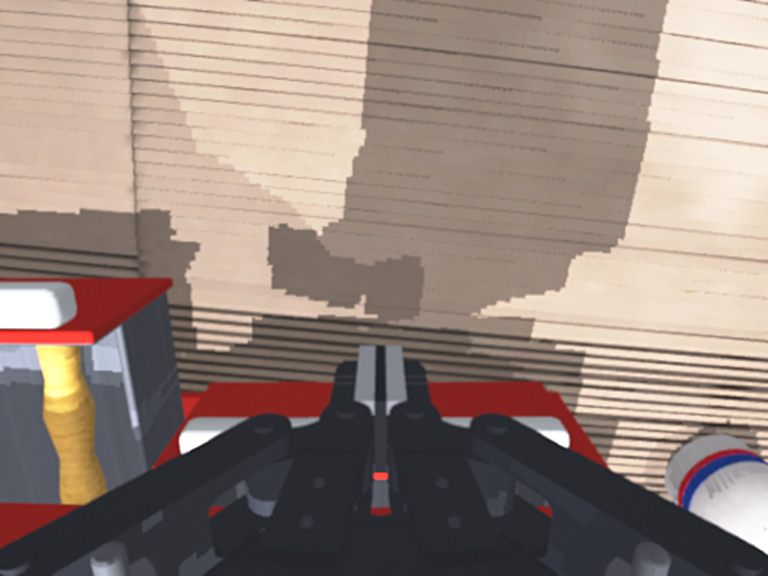

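The left drawer is most of the way in, with the rail centred on the fingers at (375,430) in the wrist view. I'll finish slowly until the force rises.

Request:
{"api": "move_arm", "payload": {"motion": "0.0025 0.0003 0 0; 0.005 0.0005 0 0; 0.0075 0.0008 0 0; 0.0095 0.001 0 0; 0.0105 0.0011 0 0; 0.0105 0.0011 0 0"}}

```text
clock: 5.05
position: [0.5061, 0.0926, 0.0451]
ee_rot: [-0.523, 0.476, 0.525, 0.474]
ft_force: [-8.6, -1.5, 5.1]
grip_width: 0.005
```

Request:
{"api": "move_arm", "payload": {"motion": "0.0005 0 0 0; 0.001 0.0001 0 0; 0.001 0.0001 0 0; 0.001 0.0001 0 0"}}

```text
clock: 5.55
position: [0.5062, 0.0926, 0.045]
ee_rot: [-0.523, 0.476, 0.525, 0.474]
ft_force: [-13.6, -1.9, 8.5]
grip_width: 0.001
```

Request:
{"api": "move_arm", "payload": {"motion": "-0.006 -0.0006 0 0; -0.03 -0.003 0 0; -0.06 -0.006 0 0; -0.084 -0.0084 0 0; -0.08 -0.048 0 0; -0.076 -0.088 0 0; -0.072 -0.128 0 0; -0.069 -0.158 0 0; -0.062 -0.1573 0 0; -0.056 -0.1567 0 0"}}

```text
clock: 6.8
position: [0.4532, -0.0632, 0.0455]
ee_rot: [0.524, -0.474, -0.524, -0.475]
ft_force: [0.6, 0.5, 0.2]
grip_width: 0.001
```

Run:
```python
from h import *
p,d=camera("scene");zoom(p,150,130,360,310,3.6,"s3.png")
i=camera_info("wrist");p,d=camera("wrist"); zoom(p,0,0,512,384,1.5,"w3.png")
```

```text
(no output)
```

View pics/s3.png

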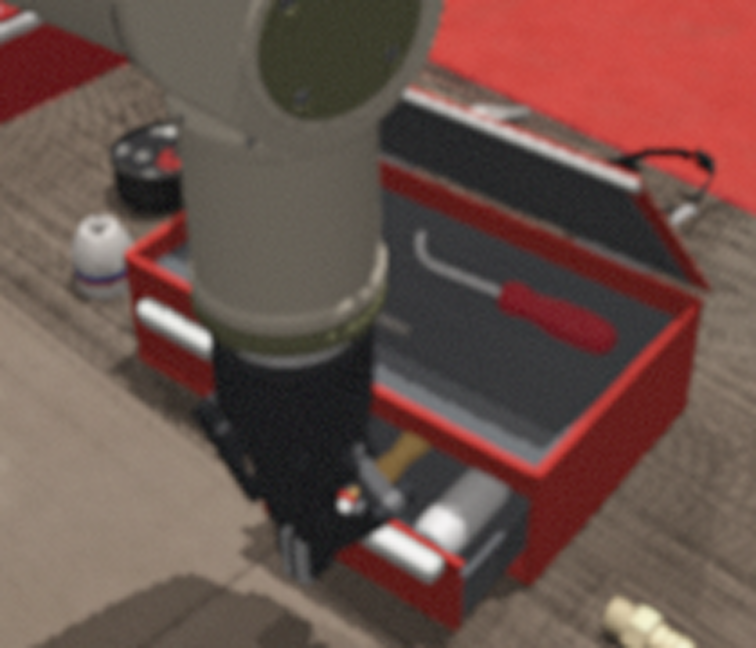

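View pics/w3.png

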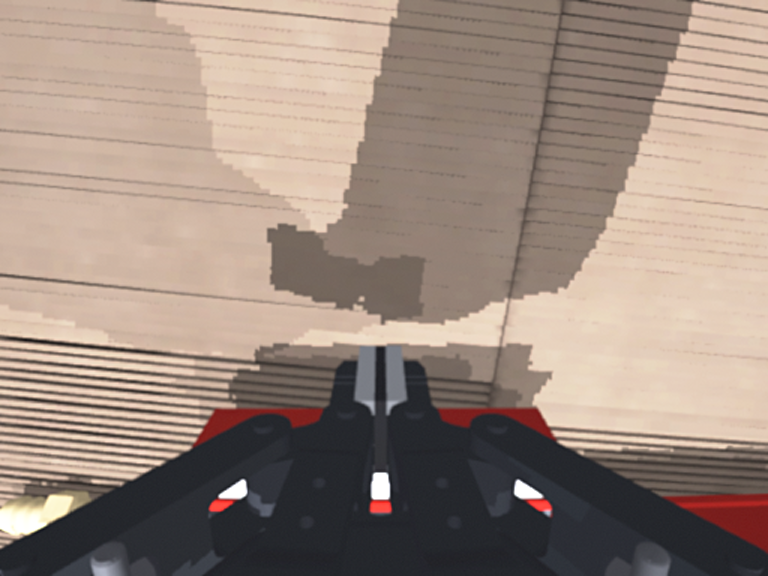

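The left drawer is flush with the chest front in the scene view at (175,330). The fingers are centred just in front of the right rail, so I'll push that one next.

Request:
{"api": "move_arm", "payload": {"motion": "0.007 0.0007 0 0; 0.014 0.0014 0 0; 0.018 0.0018 0 0; 0.022 0.0022 0 0; 0.026 0.0026 0 0; 0.03 0.003 0 0; 0.034 0.0034 0 0; 0.038 0.0038 0 0; 0.042 0.0042 0 0; 0.046 0.0046 0 0"}}

```text
clock: 8.15
position: [0.4985, -0.0592, 0.0453]
ee_rot: [-0.524, 0.475, 0.524, 0.475]
ft_force: [-2.6, 1.6, -1.4]
grip_width: 0.002
```

Request:
{"api": "move_arm", "payload": {"motion": "0.004 0.0004 0 0; 0.008 0.0008 0 0; 0.0105 0.001 0 0; 0.013 0.0013 0 0; 0.0155 0.0015 0 0; 0.018 0.0018 0 0; 0.0195 0.002 0 0; 0.021 0.0021 0 0; 0.021 0.0021 0 0"}}

```text
clock: 9.28
position: [0.5196, -0.0572, 0.0454]
ee_rot: [0.524, -0.475, -0.524, -0.475]
ft_force: [-1.3, 0.4, -1.7]
grip_width: -0.002
```

Request:
{"api": "move_arm", "payload": {"motion": "0.001 0.0001 0 0; 0.002 0.0002 0 0; 0.003 0.0003 0 0; 0.0035 0.0003 0 0; 0.0035 0.0003 0 0"}}

```text
clock: 9.9
position: [0.5212, -0.057, 0.0451]
ee_rot: [-0.523, 0.476, 0.525, 0.474]
ft_force: [-9.9, -0.4, 7.1]
grip_width: 0.001
```

Request:
{"api": "move_arm", "payload": {"motion": "0.0006 0 0 0; 0.001 0.0001 0 0; 0.001 0.0001 0 0; 0.001 0.0001 0 0"}}

```text
clock: 10.4
position: [0.5213, -0.0571, 0.0449]
ee_rot: [-0.522, 0.476, 0.525, 0.474]
ft_force: [-15.3, 0.0, 9.4]
grip_width: -0.0
```

Request:
{"api": "move_arm", "payload": {"motion": "-0.006 -0.0006 0 0; -0.04 -0.004 0 0; -0.08 -0.008 0.01 0; -0.09 -0.009 0.06 0; -0.09 -0.003 0.115 0; -0.09 0.01 0.17 0; -0.09 0.03 0.225 0; -0.08 0.05 0.27 0; -0.08 0.06 0.284 0"}}

```text
clock: 11.52
position: [0.4452, 0.0045, 0.3322]
ee_rot: [0.525, -0.473, -0.523, -0.476]
ft_force: [0.4, -0.4, 0.2]
grip_width: 0.002
```

Run:
```python
from h import *
np.set_printoptions(precision=4,suppress=True)
for n in ["scene","top"]:
    p,d=camera(n);np.savez(n+"4.npz",p=p,d=d)
    if n=="scene":zoom(p,150,120,360,310,3.4,"s4.png")
    else:
        zoom(p,160,135,360,265,4,"t4.png")
        C=Cam(n);print(C.depth(np.array([[250,250],[400,180],[500,90],[660,80]])/4+[160,135],d))
```

```text
[[ 0.6003  0.18    0.2301]
 [ 0.6176  0.0721  0.2226]
 [ 0.6862 -0.0307  0.1511]
 [ 0.452   0.0585  0.7024]]
```

View pics/s4.png

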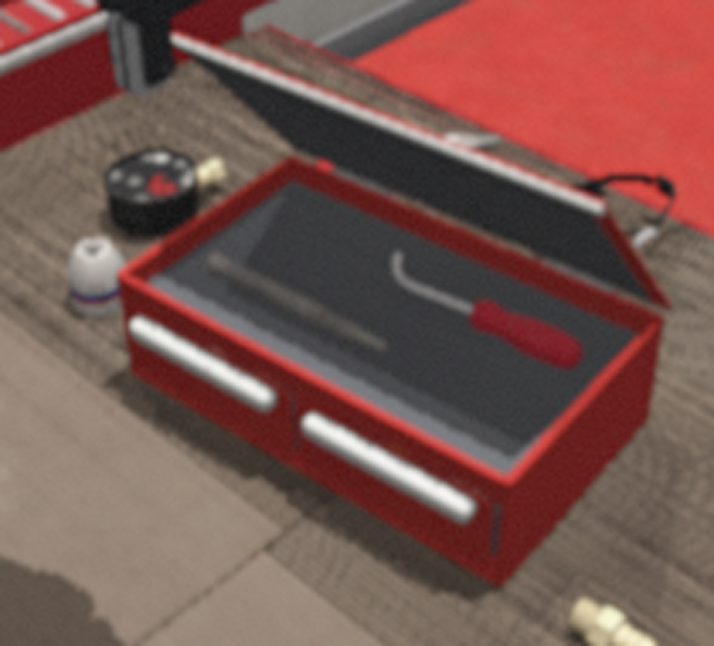

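View pics/t4.png

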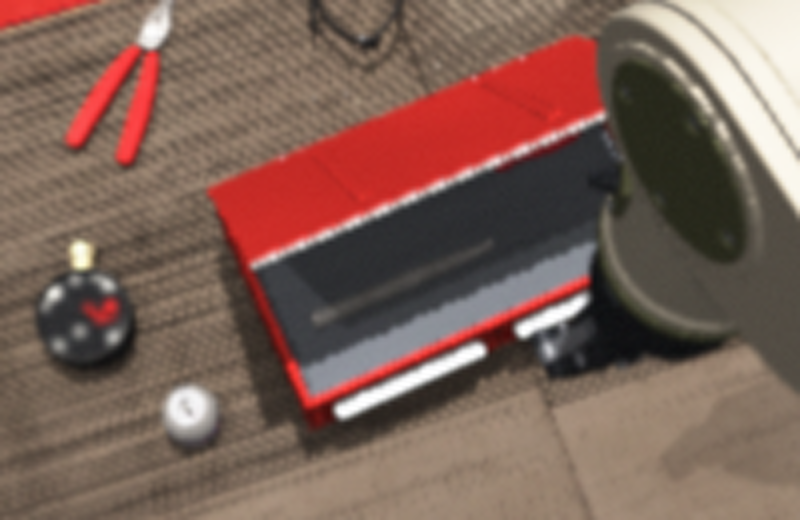

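Both drawers are flush in the scene view, with the rails at (200,362) and (388,466). The lid depth points match my model: hinge distance h of about 0.094 at z 0.223. Next I move over the lid at a height that clears it.

Request:
{"api": "move_arm", "payload": {"motion": "0.04 0.005 0 0; 0.09 0.012 0 0; 0.14 0.018 0 0; 0.18 0.023 0 0; 0.193 0.025 -0.01 0; 0.193 0.025 -0.04 0; 0.193 0.025 -0.07 0; 0.193 0.025 -0.08 0"}}

```text
clock: 12.62
position: [0.6351, 0.0274, 0.2467]
ee_rot: [-0.523, 0.476, 0.525, 0.474]
ft_force: [0.7, -0.0, 0.2]
grip_width: -0.001
```

Run:
```python
from h import *
p,d=camera("scene");zoom(p,150,70,360,310,2.5,"s5.png")
p,d=camera("wrist");zoom(p,0,0,512,384,1.2,"w5.png")
```

```text
(no output)
```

View pics/s5.png

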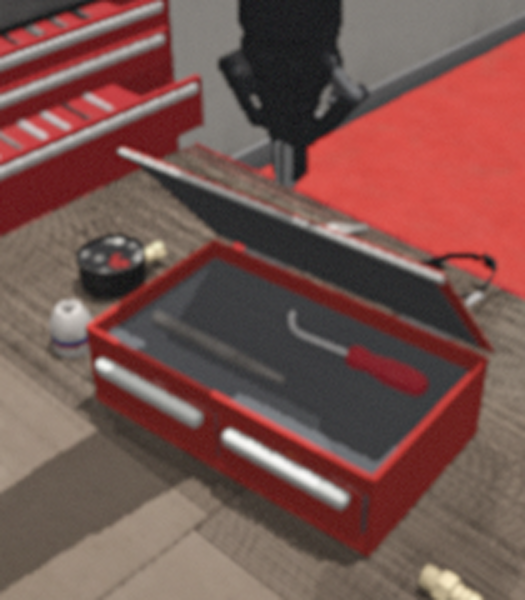

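View pics/w5.png

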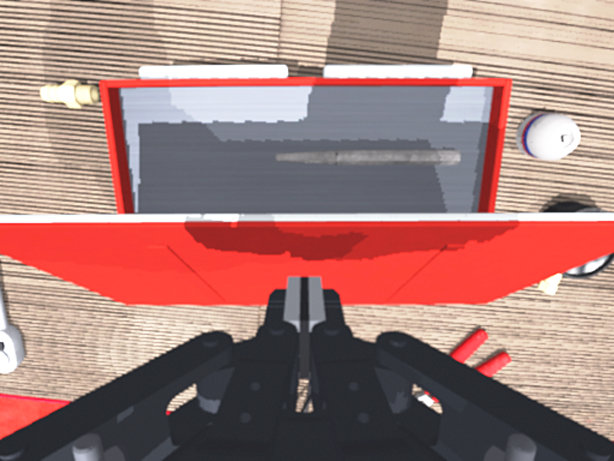

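Request:
{"api": "move_arm", "payload": {"motion": "0 0 -0.008 0; 0 0 -0.016 0; 0 0 -0.022 0; 0 0 -0.027 0; 0 0 -0.032 0; 0 0 -0.037 0; 0 0 -0.042 0; 0 0 -0.047 0"}}

```text
clock: 13.72
position: [0.6372, 0.0282, 0.2026]
ee_rot: [0.524, -0.475, -0.524, -0.475]
ft_force: [1.6, 0.9, 5.2]
grip_width: -0.003
```

Request:
{"api": "move_arm", "payload": {"motion": "-0.001 0 -0.005 0; -0.002 0 -0.01 0; -0.003 0 -0.015 0; -0.004 0 -0.02 0; -0.005 0 -0.025 0; -0.006 0 -0.03 0; -0.007 -0.001 -0.035 0; -0.008 -0.001 -0.04 0; -0.009 -0.001 -0.045 0; -0.01 -0.001 -0.05 0"}}

```text
clock: 14.98
position: [0.6266, 0.0271, 0.152]
ee_rot: [-0.524, 0.475, 0.524, 0.475]
ft_force: [-1.1, -0.1, 4.2]
grip_width: -0.004
```

Run:
```python
from h import *
p,d=camera("scene");zoom(p,150,70,360,310,2.5,"s6.png")
```

```text
(no output)
```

View pics/s6.png

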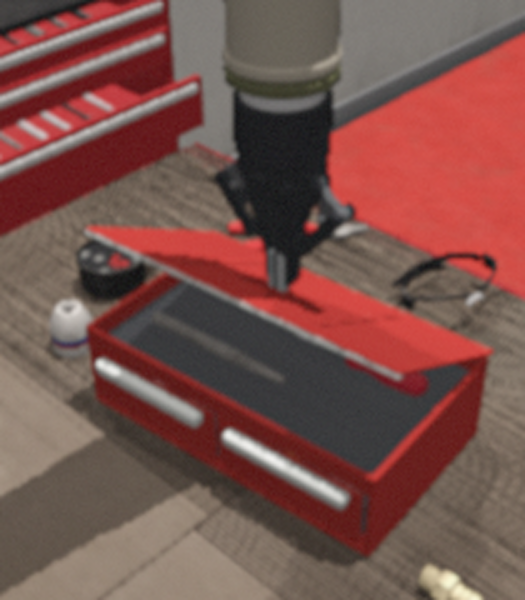

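The lid is closing well, and the drawers stay flush. I'll continue, slowing near the end.

Request:
{"api": "move_arm", "payload": {"motion": "-0.001 0 -0.005 0; -0.003 0 -0.01 0; -0.005 0 -0.015 0; -0.007 0 -0.02 0; -0.009 0 -0.024 0; -0.011 -0.001 -0.028 0; -0.013 -0.001 -0.032 0; -0.015 -0.001 -0.036 0; -0.016 -0.001 -0.039 0; -0.017 -0.001 -0.042 0"}}

```text
clock: 16.27
position: [0.6097, 0.0264, 0.1102]
ee_rot: [-0.524, 0.475, 0.524, 0.475]
ft_force: [1.9, 1.3, 2.4]
grip_width: -0.001
```

Request:
{"api": "move_arm", "payload": {"motion": "0 0 -0.002 0; 0 0 -0.004 0; 0 0 -0.006 0; 0 0 -0.0075 0; 0 0 -0.009 0; 0 0 -0.0095 0"}}

```text
clock: 17.02
position: [0.6096, 0.0262, 0.1007]
ee_rot: [-0.524, 0.475, 0.524, 0.475]
ft_force: [-1.6, 0.7, 3.1]
grip_width: 0.004
```

Request:
{"api": "move_arm", "payload": {"motion": "0 0 -0.001 0; 0 0 -0.002 0; 0 0 -0.003 0; 0 0 -0.0035 0; 0 0 -0.0035 0"}}

```text
clock: 17.65
position: [0.6097, 0.0262, 0.0981]
ee_rot: [-0.524, 0.475, 0.524, 0.475]
ft_force: [-7.6, 0.1, 12.1]
grip_width: 0.001
```

Request:
{"api": "move_arm", "payload": {"motion": "0 0 -0.0007 0; 0 0 -0.0007 0; 0 0 -0.0007 0"}}

```text
clock: 18.02
position: [0.6098, 0.0262, 0.0981]
ee_rot: [-0.524, 0.475, 0.524, 0.475]
ft_force: [-8.9, -0.2, 17.3]
grip_width: 0.004
```

Request:
{"api": "move_arm", "payload": {"motion": "0 0 0.004 0; 0 0 0.02 0; 0 0 0.06 0; 0 0 0.11 0; -0.02 0 0.16 0; -0.05 0.04 0.2 0; -0.08 0.09 0.22 0; -0.11 0.14 0.22 0; -0.14 0.19 0.22 0; -0.16 0.23 0.22 0"}}

```text
clock: 19.27
position: [0.4483, 0.2583, 0.3178]
ee_rot: [-0.524, 0.474, 0.524, 0.475]
ft_force: [0.4, -0.1, -0.3]
grip_width: -0.001
```

Run:
```python
from h import *
np.set_printoptions(precision=4,suppress=True)
p,d=camera("scene");zoom(p,150,100,360,310,2.8,"s7.png")
p,d=camera("top");zoom(p,160,135,360,265,4,"t7.png")
C=Cam("top");y=.1;ex=np.array([np.cos(y),np.sin(y)]);ey=np.array([-ex[1],ex[0]])
pts=[]
for x in (.55,.6,.65,.7):
  for yy in (-.15,-.035,.08):
    q=x*ex+yy*ey; pts.append([*q,.098])
print(C.depth(C.proj(pts),d)[:,2].reshape(4,3))
```

```text
[[0.0957 0.0983 0.0979]
 [0.0961 0.0956 0.0929]
 [0.0943 0.097  0.0963]
 [0.0969 0.0952 0.0985]]
```

View pics/s7.png

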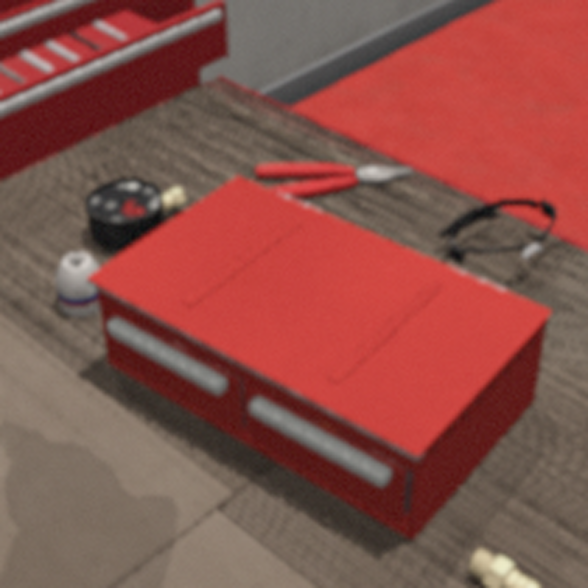

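View pics/t7.png

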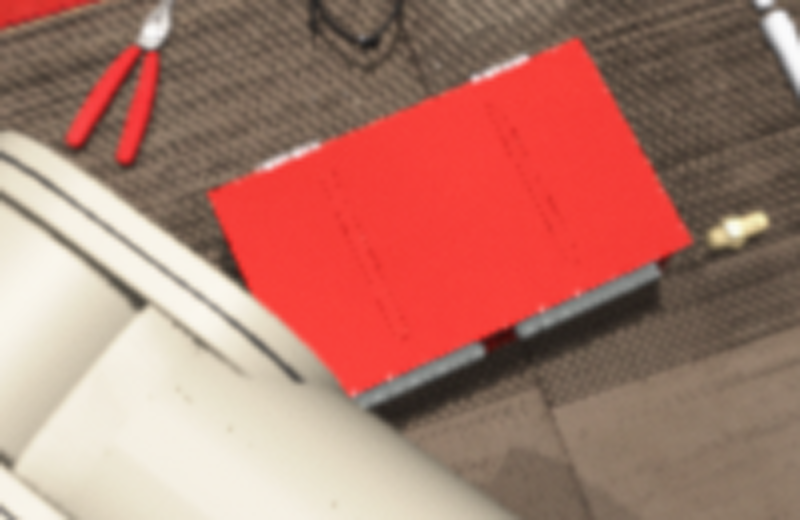

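The lid lies level at about 0.096 m on the depth reading, both drawers are flush, and the chuck, gauge and fitting are where they were. The arm is clear, so I'm handing in.

```bash
python3 -c "
from h import *
print(hand_in())"
```

```text
the job is handed in; nothing more can be done
None
```

The chest is closed and handed in at about 19 s. I pushed the left drawer home by its rail with the shut fingertips, then the right drawer, and only then pushed the lid down from its outer face.

- **Drawers:** both stopped hard at the same depth (0.513 m along the chest's x direction). The readings reached about 14 N and 15 N along the push, up to about 18 N in total with the upward reading. Both faces look flush with the chest front in the last scene picture.
- **Lid:** the fingertips stopped at z = 0.098 m, the height given for a shut lid, at about 17 N downward (19 N in total). Depth readings on the lid afterwards were 0.093 to 0.099 m and showed no tilt.
- **Loose items:** the chuck, gauge and fitting look unmoved in the last scene picture. The arm hides the chuck and gauge in the last top view, so that view confirms only the fitting.
- **Disagreement:** before the pushes, the wrist camera put the rails and the chest front about 6 mm nearer the robot than the other two views. I went by the contact force instead of those positions.

No check failed.

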